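# Line up and clamp a row of connector housings

## Task

Stand the aluminium straightedge on the fixture plate flush along the free faces of the three black connector housings, so that it covers all three, then pump the trigger of the ratchet bar clamp, stroke by stroke, until its orange pad presses the straightedge and holds the row home against the steel fence, its spring pressed in by a quarter to a half of its travel and never near solid, which would crush the thin plastic. Move the jaw with the trigger only, leave the other things on the bench where they are, and finish while still squeezing the trigger: do not let go.

Things in the scene. Friction and masses are not known exactly. Their poses are not given: they have to be found in the camera images.
- fixture: Clamping fixture, does not move: aluminium plate 280 x 170 x 12 mm lying on the bench. Origin under the plate's centre at bench height; local +x runs along the clamp bar from the steel fence to the pistol grip, local y across it, z up; plate top at z = 12 mm. The clamp's black body (x = 15 to 100 mm, 75 mm wide at its foot, up to z = 95 mm) is bolted on the +x half.
- fence_face (a point): Middle of the face of the dark steel fence, at local (-115, 0, 22) mm of the fixture, looking to +x. The fence is 20 mm thick, 150 mm long in y and stands 20 mm above the plate.
- handle_grip (a point): Point on the rear (+x) face of the fixed upright pistol grip, at local (100, 0, 132) mm of the fixture: one finger bears here, the other on the trigger. The grip is black, 23 mm thick in x, 24 mm wide in y, top at z = 170 mm. The orange trigger stands in front of it, on its -x side.
- trigger_grip (a point): Point on the front (-x) face of the trigger, 62 mm from its pivot, at z = 132 mm: the place to squeeze. From here to handle_grip is 60 mm with the trigger at rest and 40 mm fully squeezed. The trigger is an orange bar 12 mm thick, 20 mm wide, reaching from z = 80 to about 150 mm.
- trigger_paddle: The orange trigger itself. Origin on the pivot, at local (55, 0, 70) mm of the fixture; its z axis points along the trigger, away from the pivot.
- trigger (a joint): Trigger angle, rad: 0 at rest (a spring brings it back when let go), 0.33 fully squeezed, at its stop. Squeezing pulls the trigger's upper end towards the pistol grip (+x). At the squeezing point 3 N move it against its spring; driving the bar takes about 10 N, plus 0.5 N for each N of pad force.
- bar (a joint): Advance of the toothed bar towards the fence (-x), m, 0 to 0.055; starts at 0 to 0.014. A pawl under the trigger drives it 29 mm per rad of squeeze once it has found a tooth (4.5 mm pitch) and taken up 2 to 3 mm of give; a full stroke from rest gives 4.5 mm (the first, 2 to 7). A brake (15 N) holds it as the trigger goes back. With all home the pad meets the straightedge at 0.032.
- clamp_bar: The flat steel clamp bar, toothed on top, with the pad on its front end and an orange knob on its rear end: 8 mm wide, teeth reaching z = 31 mm, on the fixture's x axis. Its origin is not on the bar.
- pad_face (a point): Centre of the front face of the pad, at local x = -39 mm minus the bar's advance (plus the spring's compression), z = 22 mm.
- pad: Orange pressure pad at the front end of the bar, face 40 mm wide and 18 mm high (z = 13 to 31 mm), square to the bar and looking to -x (the fence). Its origin is not on the pad: use pad_face.
- pad_spring (a joint): How far the pad's coil spring is compressed, m, 0 to 0.016 (solid). Stiffness 1.25 N/mm: the pad presses with 1.25 N for each mm.
- straightedge: Aluminium straightedge, a bar 150 mm long (its x), 14 mm thick (y), 48 mm high (z), both sides alike, about 0.26 kg. Origin at the centre of its underside. It starts standing on its narrow edge on the bench.
- housing_a: Black connector housing (first of the row), a box 30 mm deep (x, across the row), 34 mm along the row (y), 22 mm high, brass sockets on top, about 35 g, loose on the plate. Origin at the centre of its underside. The three stand 38 mm apart along the fence, each 2 to 4 mm off it at first, slightly askew.
- housing_b: Black connector housing (middle of the row), a box 30 mm deep (x, across the row), 34 mm along the row (y), 22 mm high, brass sockets on top, about 35 g, loose on the plate. Origin at the centre of its underside. The three stand 38 mm apart along the fence, each 2 to 4 mm off it at first, slightly askew.
- housing_c: Black connector housing (last of the row), a box 30 mm deep (x, across the row), 34 mm along the row (y), 22 mm high, brass sockets on top, about 35 g, loose on the plate. Origin at the centre of its underside. The three stand 38 mm apart along the fence, each 2 to 4 mm off it at first, slightly askew.
- spare_housing: A fourth, identical housing on the bench beside the straightedge; not for this job. Leave it.
- screwdriver: Orange-handled screwdriver, 170 mm long, lying on the bench beside the fixture. Origin under its middle. Leave it.
- pendant: Orange and grey teach pendant, 200 x 95 x 34 mm, lying on the bench. Origin under its centre. Leave it.
- solder_spool: White spool of solder wire, 64 mm across, 55 mm high. Origin under its centre. Leave it.
- flux_bottle: Clear flux bottle with a red cap, 48 mm across, 110 mm high. Origin under its centre. Leave it.
- tip_cleaner: Round steel tip cleaner with brass wool, 72 mm across, 30 mm high. Origin under its centre. Leave it.
Mind the look-alikes: they are no part of the job. There is more than one size of the straightedge; the job needs the middle-sized.

How it is judged:
By the outcome, as a careful person would: the job done as asked, in the order asked, and still so for the second after the job is handed in, while the arm keeps its last pose, push and grip.
It also fails if it takes over 67 s, if anything falls off the work surface, if the arm or the gripper's body presses on something with over 40 N, if the wrist force passes 120 N, or if a joint passes its speed limit or range.

## Robot

A 6-joint arm with a two-finger parallel gripper is mounted at the origin on the work surface. World frame = base frame: x ahead of the robot, y to its left, z up, the work surface at z = 0. Lengths are in m, angles in rad, forces in N, time in s.
With the tool pointing down it reaches from about 0.4 to 0.825 m from the base axis. Payload 7 kg.
Tool frame: the origin (TCP) lies at the very end of the fingers, on their centre line; the grasp point (between the pads) lies 19 mm behind it; z points along the fingers, y is the line along which they close (so a half turn about z gives the same grasp; the last joint's range is limited). The gripper opens to 85 mm and grips with 20 to 120 N. Pads are 22 mm wide; open, the fingers measure 114 mm over their backs; the gripper's body (76 mm by 85 mm) begins 54 mm behind the grasp point. The pads swing forward as they close: fully open they stand 13 mm farther back than shut.
Start: joints at [1.554, 0.359, 0.012, 0, -1.224, -0.288], TCP at [0.203, 0.644, 0.231] pointing down, gripper open.
Joint ranges: [-3.07, 3.07], [-1.43, 2.12], [-1.02, 1.25], [-3.03, 1.67], [-3.05, -0], [-3.03, 3.03]. Speed limits (rad/s): [2.39, 2.39, 3.01, 3.14, 3.14, 3.14].

## Interface

Orientations are given as a unit quaternion [x, y, z, w].
In Python, from station import status, imaging, ticket gives the robot as it stands. The module is installed in compiled form; this text tells all that it offers.
- The arm moves only by the shell command python3 -m handwheel 'ROWS' [FORCE]. ROWS is JSON, a list of rows, each a list of 3 entries, a list of its own where there are three numbers: the shift along the tool's x, y, z in m, then the turn about the tool's z in degrees, then the finger opening in m, from 0 to 0.0854. In form: [[[x, y, z], spin, claw], ...]. A call has 1 to 12 rows; each row shifts and turns the commanded pose from where the row before left it, along the tool's axes as they then stand; what a row does not reach is not made up. A row lasts 1/8 s, in which the tool goes at most 62.5 mm and 10.7 degrees, less where a joint would pass 70% of its speed; a pose out of reach is approached as far as the arm can. A call with a gripper value outside its range is refused whole. The fingers move at their own pace and stop on an object; FORCE is the grip in N (left out, the last holds). Time passes only in rows, so rows that do not move let the fingers close. It gives the time, the measured TCP pose, the force, the opening and the grip force at its end, in the units of the state.
- status.get_obs(): the state, without advancing time (a new reading comes with each control period).
- imaging.snapshot(name): name is "scene" or "side" or "wrist"; returns (picture, depth): 384x512x3 uint8, red, green, blue; 384x512 float32, m along the optical axis (not along the pixel's ray), 0 where there is no reading.
- imaging.camera_params(name): a dict with "fov_y" (degrees; the focal length in pixels is half the picture's height over the tangent of half this angle, whatever the lens; pixels are square), "cx", "cy" (the principal point, pixels), "rvec" (rotation vector, rad) and "tvec" (3), from world to camera coordinates, as OpenCV has them; the wrist camera has in their place "mount" (4x4, takes a point from camera to tool coordinates, whose origin is the TCP and whose axes are the flange's). Camera axes: x right, y down, z forward; pixel columns grow to the right and rows downward; lengths in m; the calibration is good to about 2 mm. A picture is of the moment at which its call begins: read the wrist's pose just before it. camera_params takes no time and is no camera call.
- ticket.close_job(): hands the job in; it is judged then, once.
The state is a dict: "time": time; "qpos": joint angles; "qvel": joint speeds; "effort": joint torques, N m; "position": TCP position; "ee_rot": TCP orientation; "contact_force": force on the tool from outside, world axes, zero at the start; "ft_torque": the same for the moment, N m; "width": finger opening in m; "gripper_force": force on a finger pad.
Only numpy, scipy, OpenCV 4.12 (cv2) and the standard library are available. Lean on these libraries where they do the work, as an engineer would, in place of code of your own. Each camera call takes 0.05 s, during which the arm holds its last target. There are 200 camera calls.

## Working session

There is one attempt and no reset: what is moved stays moved. The work goes in short steps, Python scripts to look and compute and a shell command to move; the robot and the scene stay as the last step left them, time stands still between calls to the robot, and variables do not carry over. Pictures are saved under pics/ and viewed, at most 10 in all, crops included, and the job is handed in when it is done.

```bash
mkdir -p pics; cat > h.py <<'E'
import numpy as np, cv2, pickle
from scipy.spatial.transform import Rotation as R
from station import status, imaging, ticket
def snap(n, fn=None):
    o=status.get_obs(); p,d=imaging.snapshot(n); c=imaging.camera_params(n)
    f=192/np.tan(np.radians(c['fov_y'])/2)
    if n=='wrist':
        T=np.eye(4);T[:3,:3]=R.from_quat(o['ee_rot']).as_matrix();T[:3,3]=o['position'];T=T@np.array(c['mount'])
    else:
        W=np.eye(4);W[:3,:3]=R.from_rotvec(np.ravel(c['rvec'])).as_matrix();W[:3,3]=np.ravel(c['tvec']);T=np.linalg.inv(W)
    s=dict(p=p,d=d,f=f,cx=c['cx'],cy=c['cy'],T=T,c={k:v for k,v in c.items()})
    if fn:
        cv2.imwrite(f'pics/{fn}.png',p[:,:,::-1]); pickle.dump(s,open(f'pics/{fn}.pkl','wb'))
    return s
def load(fn): return pickle.load(open(f'pics/{fn}.pkl','rb'))
def ray(s,u,v):
    r=s['T'][:3,:3]@np.array([(u-s['cx'])/s['f'],(v-s['cy'])/s['f'],1]); return s['T'][:3,3],r
def onz(s,u,v,z):
    o,r=ray(s,u,v); return o+r*(z-o[2])/r[2]
def dep(s,u,v):
    o,r=ray(s,u,v); return o+r*s['d'][int(round(v)),int(round(u))]
def cloud(s):
    v,u=np.mgrid[:384,:512]; c=np.stack([(u-s['cx'])/s['f'],(v-s['cy'])/s['f'],np.ones(u.shape)],-1)*s['d'][...,None]
    return c@s['T'][:3,:3].T+s['T'][:3,3]
def proj(s,P):
    q=np.linalg.inv(s['T'])@np.append(P,1); return s['f']*q[:2]/q[2]+[s['cx'],s['cy']]
E
python3 - <<'E'
from h import *
a=[snap(n,n+'0') for n in('scene','side','wrist')]
for s in a: print(s['c'],s['T'][:3,3], s['T'][:3,2])
im=np.vstack([np.hstack([a[0]['p'],a[1]['p']])])
cv2.imwrite('pics/all.png',cv2.resize(im,(800,300))[:,:,::-1])
o=status.get_obs();print({k:np.round(v,3) for k,v in o.items()})
E
```

```text
{'fov_y': 51.87539472083565, 'cx': 258.52502927045066, 'cy': 193.2445898319368, 'rvec': array([ 1.9494177 ,  1.43917438, -0.58613146]), 'tvec': array([-0.24022007, -0.27674711,  1.93541815])} [ 1.57200085 -0.26802525  1.15633639] [-0.67908584  0.22846824 -0.69759924]
{'fov_y': 50.78337507864677, 'cx': 253.9821058742422, 'cy': 193.33796058733628, 'rvec': array([ 2.42002459, -0.40861464,  0.14192941]), 'tvec': array([-0.45978896,  0.25551308,  1.3199668 ])} [ 0.22773439 -0.7624934   1.17717715] [ 0.20583664  0.60440115 -0.76963013]
{'fov_y': 68.56080917228805, 'cx': 251.48572445428454, 'cy': 189.71913414430622, 'mount': array([[-8.88537389e-04, -9.55268422e-01, -2.95738824e-01,
         7.71649062e-02],
       [ 9.99999534e-01, -7.37460648e-04, -6.22387360e-04,
        -7.85303847e-04],
       [ 3.76451246e-04, -2.95739240e-01,  9.55268633e-01,
        -1.44246490e-01],
       [ 0.00000000e+00,  0.00000000e+00,  0.00000000e+00,
         1.00000000e+00]])} [0.27634693 0.62126622 0.37472024] [-0.28216844  0.08797357 -0.95532278]
{'time': np.float64(0.15), 'qpos': array([ 1.554,  0.359,  0.011, -0.   , -1.224, -0.288]), 'qvel': array([ 0.   , -0.003,  0.002, -0.001,  0.002,  0.   ]), 'effort': array([-1.0000e-03, -5.8388e+01,  2.9365e+01,  6.9410e+00, -4.0000e-03,
       -0.0000e+00]), 'position': array([0.202, 0.644, 0.231]), 'ee_rot': array([ 0.988, -0.152, -0.   ,  0.001]), 'contact_force': array([-0.284,  0.076,  0.076]), 'ft_torque': array([ 0.024,  0.003, -0.017]), 'gripper_force': np.float64(0.0), 'width': np.float64(0.085)}
```

View pics/scene0.png

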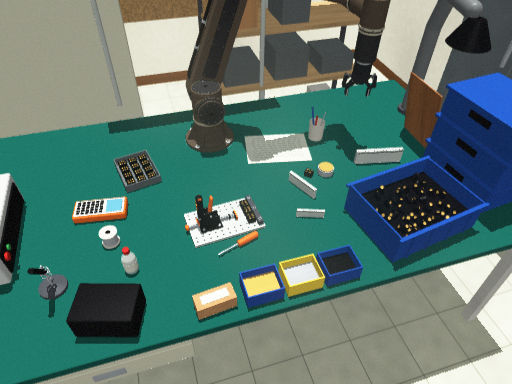

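View pics/side0.png

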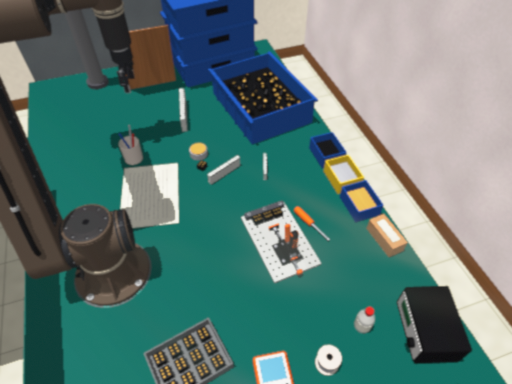

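The scene view shows three straightedges: large (378,156), middle (302,184) beside the spare housing (309,172), and small (310,212). The fixture is at (225,218), with its fence to the right. The side view shows the middle one at (225,169) and the fixture at (280,240).

```bash
python3 - <<'E'
from h import *
a=load('scene0');b=load('side0')
c1=cv2.resize(a['p'][155:255,175:335],None,fx=5,fy=5,interpolation=cv2.INTER_CUBIC)[:, :800]
cv2.imwrite('pics/cs.png',c1[:,:,::-1])
c2=cv2.resize(b['p'][130:290,190:340],None,fx=3.75,fy=3.75,interpolation=cv2.INTER_CUBIC)
cv2.imwrite('pics/cd.png',c2[:,:,::-1])
for s,box in((a,(280,165,330,222)),(b,(195,140,275,190))):
    C=cloud(s);u0,v0,u1,v1=box;Q=C[v0:v1,u0:u1].reshape(-1,3)
    print('bench z',np.median(Q[:,2]))
    m=((C[...,2]>0.018)&(C[...,2]<.2)).astype(np.uint8);M=np.zeros_like(m);M[v0:v1,u0:u1]=m[v0:v1,u0:u1]
    n,l,st,ce=cv2.connectedComponentsWithStats(M)
    for i in range(1,n):
        if st[i,4]<25: continue
        P=C[l==i];top=P[P[:,2]>np.percentile(P[:,2],95)-.008]
        r=cv2.minAreaRect((top[:,:2]*1000).astype(np.float32));print(st[i],ce[i].round(),P[:,2].max().round(4),np.percentile(P[:,2],90).round(4),r)
E
```

```text
bench z -0.0007548274198159177
[318 165  12  10  99] [324. 169.] 0.0394 0.0337 ((410.1575012207031, 424.6776428222656), (47.46806335449219, 55.445777893066406), 74.48910522460938)
[304 169  10   6  28] [309. 171.] 0.0262 0.0239 ((395.196044921875, 358.02569580078125), (34.1813850402832, 29.995025634765625), 47.56907653808594)
[289 171  28  25 220] [302. 183.] 0.0512 0.0479 ((468.9736328125, 295.0911560058594), (147.91798400878906, 19.125659942626953), 22.168392181396484)
[296 209  29   6 134] [310. 211.] 0.0411 0.0357 ((627.9335327148438, 266.3537292480469), (105.92115020751953, 15.995315551757812), 70.4537582397461)
bench z -0.0004075073980563948
[195 143  12  15 143] [200. 150.] 0.0377 0.0342 ((406.32989501953125, 432.17242431640625), (76.38941955566406, 44.358863830566406), 76.77594757080078)
[263 153   3  24  72] [264. 164.] 0.0419 0.038 ((621.2953491210938, 269.21435546875), (109.85794830322266, 8.007818222045898), 69.95651245117188)
[207 156  32  26 268] [223. 168.] 0.0546 0.0487 ((462.7159729003906, 296.3544921875), (148.3205108642578, 19.449514389038086), 22.94341278076172)
[198 161   9   7  33] [201. 164.] 0.0262 0.0242 ((389.9547424316406, 361.2098693847656), (30.915788650512695, 34.1139030456543), 32.569305419921875)
```

View pics/cs.png

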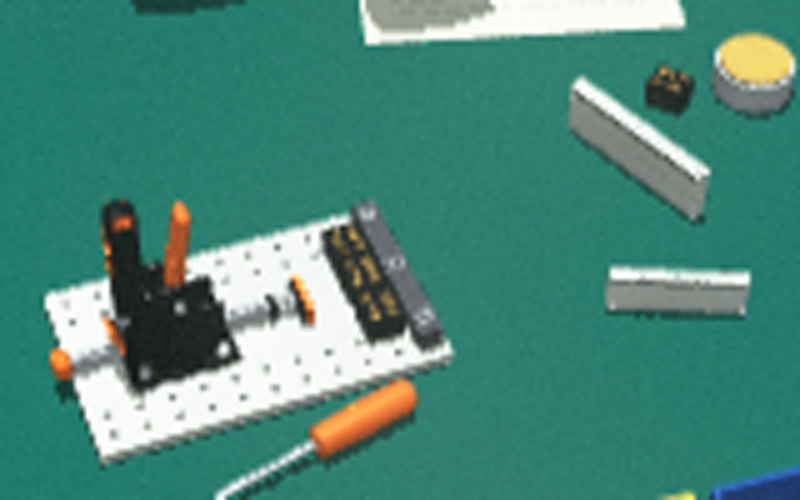

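View pics/cd.png

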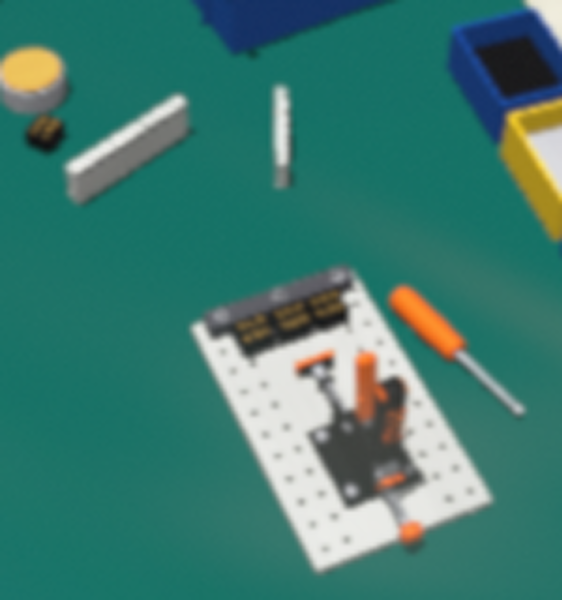

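Middle straightedge: 148 mm long, top at about 48 mm, centre about (0.466, 0.296), yaw about 22.5°. Next I'll fit the fixture pose from the plate corners I read off the crops.

```bash
cat >> h.py <<'E'
def fixT(p,P):
    c,s=np.cos(p[2]),np.sin(p[2]);P=np.atleast_2d(P);return np.c_[p[0]+c*P[:,0]-s*P[:,1],p[1]+s*P[:,0]+c*P[:,1],P[:,2]]
E
python3 - <<'E'
from h import *
from scipy.optimize import least_squares
a=load('scene0');b=load('side0')
K=[(a,(196.4,247.4),1,1),(a,(184,214.4),1,-1),(a,(265.4,225.4),-1,1),(b,(241.2,217.2),-1,-1),(b,(274.8,282.3),1,-1),(b,(320.9,262.8),1,1),(b,(283.9,201.5),-1,1)]
def r(p): return np.concatenate([proj(s,fixT(p,[.14*i,.085*j,.012])[0])-np.array(q)-0 for s,q,i,j in K])
s=least_squares(r,[.66,.05,-1.6]);p=s.x
print(p,np.degrees(p[2]),s.fun.round(1))
P=np.array([0.466,0.296,0.048])
o=status.get_obs();T=R.from_quat(o['ee_rot']).as_matrix()
print('to edge, tool axes',T.T@(P+[0,0,.15]-o['position']), 'tool yaw',np.degrees(np.arctan2(T[1,0],T[0,0])))
E
```

```text
[ 0.55760928 -0.06590655 -1.48633855] -85.1609258718482 [-1.5 -1.5 -1.  -0.5  0.2 -0.8 -0.  -0.8  0.6 -0.9  1.2 -0.6 -0.2 -0.3]
to edge, tool axes [0.35570713 0.25236797 0.03292857] tool yaw -17.46762597494842
```

```bash
python3 -m handwheel '[[[0.0445,0.0315,0],0,0.085],[[0.0445,0.0315,0],0,0.085],[[0.0445,0.0315,0],0,0.085],[[0.0445,0.0315,0],0,0.085],[[0.0445,0.0315,0],0,0.085],[[0.0445,0.0315,0],0,0.085],[[0.0445,0.0315,0],0,0.085],[[0.0445,0.0315,0],0,0.085],[[0,0,0],-10,0.085],[[0,0,0],-10,0.085],[[0,0,0],-10,0.085],[[0,0,0],-10,0.085]]' 60
python3 - <<'E'
from h import *
s=snap('wrist','w1');C=cloud(s)
m=((C[...,2]>0.035)&(C[...,2]<.07)).astype(np.uint8)
n,l,st,ce=cv2.connectedComponentsWithStats(m)
for i in range(1,n):
    if st[i,4]<200: continue
    P=C[l==i]; P=P[abs(P[:,2]-np.median(P[:,2]))<.01]
    print(st[i],ce[i].round(),np.median(P[:,2]),cv2.minAreaRect((P[:,:2]*1000).astype(np.float32)))
o=status.get_obs();T=R.from_quat(o['ee_rot']).as_matrix();print(o['position'],np.degrees(np.arctan2(T[1,0],T[0,0])))
E
```

```text
time: 1.65
position: [0.4665, 0.2964, 0.2311]
ee_rot: [0.98, 0.198, -0.0, 0.0]
contact_force: [-0.3, 0.5, 0.4]
width: 0.0847
gripper_force: 0.0
[ 293    3   76   83 1113] [330.  44.] 0.03720514808659031 ((626.2528686523438, 268.1163635253906), (110.8198013305664, 11.092169761657715), 70.2577896118164)
[ 244  103   14  124 1473] [251. 164.] 0.04942665523722989 ((468.46527099609375, 297.5860900878906), (149.00094604492188, 14.330544471740723), 23.559301376342773)
[470 144  35  32 558] [487. 159.] 0.03595405185160938 ((587.7033081054688, 35.22499084472656), (33.79371643066406, 29.99944305419922), 4.904443740844727)
[454 173  33  30 480] [470. 188.] 0.03578434053608662 ((549.7604370117188, 32.62451934814453), (33.33676528930664, 30.423770904541016), 4.5676093101501465)
[438 201  32  27 432] [454. 214.] 0.03579103095317662 ((511.7467956542969, 30.34377670288086), (33.497840881347656, 30.08932876586914), 6.834497451782227)
[  0 294  41  19 323] [ 21. 303.] 0.053972392632472915 ((171.4786834716797, 519.5133056640625), (5.410616874694824, 34.82688903808594), 32.22724533081055)
[0.46645088 0.2964483  0.23108786] 23.33669525730215
```

View pics/w1.png

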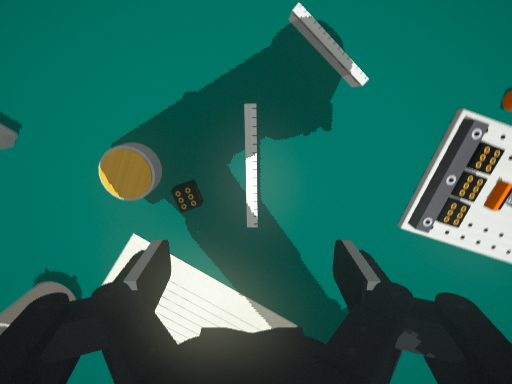

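The wrist view shows the straightedge centred at (251,164), the spare housing at (187,195) clear of the fingers, and the housing row at (455–487,145–213). Grasping now.

```bash
python3 -m handwheel '[[[0.002,0,0.05],0,0.06],[[0,0,0.05],0,0.06],[[0,0,0.05],0,0.06],[[0,0,0.04],0,0.06],[[0,0,0.015],0,0.04],[[0,0,0],0,0.0],[[0,0,0],0,0.0],[[0,0,0],0,0.0],[[0,0,0],0,0.0],[[0,0,-0.03],0,0.0],[[0,0,-0.05],0,0.0],[[0,0,-0.05],0,0.0]]' 60
```

```text
time: 3.2
position: [0.4681, 0.2971, 0.1578]
ee_rot: [0.981, 0.195, -0.0, 0.0]
contact_force: [1.1, 1.3, -2.5]
width: 0.0123
gripper_force: 60.4
```

```bash
python3 -m handwheel '[[[0,0,-0.01],9,0.0],[[0,0,0],9.2,0.0],[[0.0145,0.052,0],0,0.0],[[0.0145,0.052,0],0,0.0],[[0.0145,0.052,0],0,0.0],[[0.0145,0.052,0],0,0.0],[[0,0,0],0,0.0],[[0,0,0],0,0.0]]'
python3 - <<'E'
from h import *
o=status.get_obs();T=R.from_quat(o['ee_rot']).as_matrix();print(o['position'],np.degrees(np.arctan2(T[1,0],T[0,0])))
s=snap('wrist','w2');C=cloud(s)
for lo,hi,nm in((.0345,.040,'housing'),(.0275,.0335,'fence'),(.02,.0345,'mid'),(.006,.018,'plate'),(.04,.2,'high')):
  m=((C[...,2]>lo)&(C[...,2]<hi)).astype(np.uint8);m=cv2.morphologyEx(m,cv2.MORPH_OPEN,np.ones((2,2)))
  n,l,st,ce=cv2.connectedComponentsWithStats(m)
  for i in range(1,n):
    if st[i,4]<250: continue
    P=C[l==i];r=cv2.minAreaRect((P[:,:2]*1000).astype(np.float32))
    print(nm,st[i],ce[i].round(),np.median(P[:,2]).round(4),np.round(r[0],1),np.round(r[1],1),round(r[2],2))
E
```

```text
time: 4.2
position: [0.5418, 0.0941, 0.1664]
ee_rot: [0.999, 0.037, 0.0, -0.0]
contact_force: [-0.7, 0.0, -2.5]
width: 0.0125
gripper_force: 60.6
[0.54181182 0.09411307 0.16638113] 4.257172526978517
housing [   6   49  124   63 1535] [67. 80.] 0.037 [618.  226.4] [250.1  36.2] 82.2
housing [302 125  32  35 961] [317. 142.] 0.0355 [589.8  56.7] [96.2 40.8] 79.1
housing [300 164  31  32 857] [314. 179.] 0.0355 [546.   27.7] [40.  36.1] 3.88
housing [298 200  29  30 724] [312. 215.] 0.0355 [555.2  47.6] [160.4  39.2] 25.72
fence [357 159  14  38 391] [364. 178.] 0.0316 [551.2 -24.1] [45.9 19. ] 5.55
fence [380 170  71  16 604] [413. 178.] 0.0314 [573.8  -4.3] [224.9  34.1] 75.23
mid [ 323   26   95   46 2394] [369.  49.] 0.0256 [663.1  24.6] [ 25.6 173.1] 21.88
mid [ 19  51 117  61 363] [85. 81.] 0.0297 [623.8 266.2] [106.8  16.2] 69.56
mid [ 275  102   53  143 2687] [289. 172.] 0.0334 [544.6  46.7] [171.6  63.7] 15.3
mid [ 355  157   97   40 1379] [391. 177.] 0.0309 [563.5  -1.6] [224.9  55.7] 75.3
mid [425 157  78  11 254] [460. 161.] 0.0309 [589.  -26.5] [259.   23.5] 81.88
mid [  3 267  39  33 665] [ 22. 283.] 0.0231 [497.1 250.8] [ 34.4 386.1] 44.04
plate [  270    91   242   153 22627] [397. 163.] 0.0135 [553.8 -61.4] [175.8 312.4] 4.27
plate [ 22 261  28  23 253] [ 36. 272.] 0.012 [510.7 236.2] [ 33.8 346.1] 44.06
high [ 209  111   88  222 7770] [252. 222.] 0.1884 [475.6  68.6] [293.4  54.1] 13.69
high [ 432  163   80   52 2749] [481. 186.] 0.0629 [569.  -51.4] [314.7  56.6] 81.16
```

View pics/w2.png

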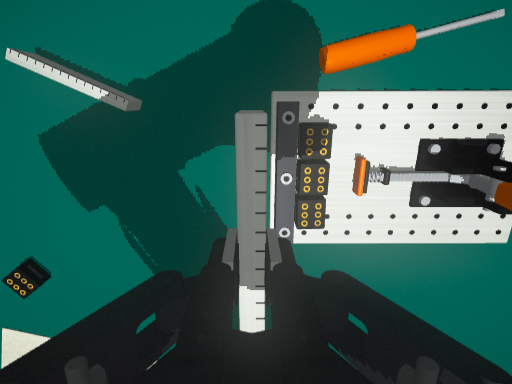

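The wrist view shows the held straightedge at (252,110–332) and the row at (298–332,122–230), with the fence to its left (285). The pad face is at u≈356 and the plate's left edge at u≈271. Next: convert these to metric.

```bash
python3 - <<'E'
from h import *
s=load('w2');C=cloud(s)
im=s['p'].astype(int);g=im.sum(2)/3
# plate edges by subpixel green->white transitions (red channel)
r=im[...,0].astype(float)
def edge_row(v,u0,u1,ch=r,thr=None):
    x=ch[v,u0:u1];t=(x.min()+x.max())/2 if thr is None else thr
    k=np.argmax(np.abs(np.diff(x)));return u0+k+.5
def edge_col(u,v0,v1): 
    x=r[v0:v1,u];k=np.argmax(np.abs(np.diff(x)));return v0+k+.5
T=[onz(s,u,edge_col(u,85,100),.012)[:2] for u in range(330,510,8)]
B=[onz(s,u,edge_col(u,235,252),.012)[:2] for u in range(310,510,8)]
L=[onz(s,edge_row(v,266,276),v,.012)[:2] for v in range(125,235,6)]
F=[onz(s,edge_row(v,293,304),v,.032)[:2] for v in list(range(103,120,2))+list(range(231,240,2))]
def fit(P):
    vx,vy,x,y=cv2.fitLine(np.array(P,np.float32),cv2.DIST_HUBER,0,.01,.01).ravel()
    if vx<0 and abs(vx)>abs(vy): vx,vy=-vx,-vy
    return np.degrees(np.arctan2(vy,vx)),np.array([x,y])
for n,P in zip('TBLF',(T,B,L,F)): print(n,fit(P), np.std(np.array(P),0))
yaw=np.radians(np.mean([fit(T)[0]%180,fit(B)[0]%180])) 
print('T,B mean',np.degrees(yaw)%180)
yw=-np.radians(180-np.degrees(yaw)%180)
ex=np.array([np.cos(yw),np.sin(yw)]);ey=np.array([-ex[1],ex[0]])
print('yaw',np.degrees(yw),'width',np.mean(np.array(T)@ey)-np.mean(np.array(B)@ey),'y0',(np.mean(np.array(T)@ey)+np.mean(np.array(B)@ey))/2,'L',np.mean(np.array(L)@ex)+.14,'F',np.median(np.array(F)@ex)+.115)
x0=np.median(np.array(F)@ex)+.115;y0=(np.mean(np.array(T)@ey)+np.mean(np.array(B)@ey))/2
O=x0*ex+y0*ey;print('O',O)
def loc(P): d=np.asarray(P)[...,:2]-O;return np.stack([d@ex,d@ey],-1)*1000
for box in((300,125,335,160),(300,164,332,196),(298,200,328,230)):
    u0,v0,u1,v1=box;Q=C[v0:v1,u0:u1].reshape(-1,3);Q=Q[(Q[:,2]>.032)&(Q[:,2]<.04)]
    l=loc(Q);print('h',np.percentile(l,[1,50,99],axis=0).round(1).tolist(),np.median(Q[:,2]))
Q=C[150:200,345:375].reshape(-1,3);Q=Q[(Q[:,2]>.02)&(Q[:,2]<.036)];print('pad',np.percentile(loc(Q),[2,50,98],axis=0).round(1).tolist(),Q[:,2].max(), [loc(onz(s,u,175,.031)) for u in(355,356,357)])
m=(C[...,2]>.08)&(C[...,2]<.2);
Q=C[105:225,225:275].reshape(-1,3);Q=Q[(Q[:,2]>.1)];print('edge',np.median(Q[:,2]),cv2.minAreaRect((loc(Q)).astype(np.float32)))
Pe=np.array([.5418118,.0941131]);print('tcp loc',loc(Pe))
# two-view check of heights: edge tops visible
E
```

```text
T (np.float32(-85.79377), array([ 0.6404713 , -0.03568753], dtype=float32)) [0.00417566 0.05286712]
B (np.float32(-85.79132), array([ 0.4752714, -0.0939293], dtype=float32)) [0.0049876  0.06777786]
L (np.float32(7.4101), array([0.54004943, 0.07146215], dtype=float32)) [0.03715979 0.00561703]
F (np.float32(4.673711), array([0.5745197 , 0.05156716], dtype=float32)) [0.06221441 0.00691209]
T,B mean 94.20746
yaw -85.792534 width 0.16923223582150193 y0 0.5517151970064086 L 0.10782569516745497 F 0.1056997168432718
O [ 0.55798326 -0.06493656]
h [[-112.2, 20.4], [-97.7, 37.1], [-82.7, 52.4]] 0.03550523622200752
h [[-111.4, -17.0], [-97.1, -0.6], [-82.9, 14.6]] 0.03552745646832817
h [[-111.6, -55.5], [-97.6, -38.8], [-83.2, -23.2]] 0.03546259684840736
pad [[-50.8, -18.0], [-47.4, 1.1], [-33.1, 19.3]] 0.03391849722877255 [array([-54.26833457,   2.11378053]), array([-53.24570571,   2.11378087]), array([-52.22307741,   2.1137812 ])]
edge 0.18836014601285117 ((-160.3736572265625, 45.21367645263672), (14.077449798583984, 55.37834548950195), 0.26696932315826416)
tcp loc [-159.80747576   -4.45871179]
```

```bash
python3 -m handwheel '[[[0.002,0.044,0],0,0.0],[[0,0.0445,0],0,0.0],[[0,0,0.05],0,0.0],[[0,0,0.05],0,0.0],[[0,0,0.02],0,0.0],[[0,0,0.002],0,0.0],[[0,0,0.002],0,0.0],[[0,0,0],0,0.0],[[0,0,0],0,0.0]]'
python3 - <<'E'
from h import *
o=status.get_obs();T=R.from_quat(o['ee_rot']).as_matrix();print(o['position'],np.degrees(np.arctan2(T[1,0],T[0,0])),o['contact_force'],o['width'])
ex=np.array([np.cos(np.radians(-85.79)),np.sin(np.radians(-85.79))]);ey=np.array([-ex[1],ex[0]])
d=o['position'][:2]-[ 0.55798,-0.06494];print(d@ex,d@ey)
E
```

```text
time: 5.38
position: [0.5512, 0.0066, 0.0433]
ee_rot: [0.999, 0.038, 0.001, -0.0]
contact_force: [0.5, 0.2, -2.3]
width: 0.0127
gripper_force: 60.6
[0.55118871 0.00661208 0.04330787] 4.350895738771374 [ 0.53519887  0.1839277  -2.33001034] 0.012709788058687934
-0.07185757445537061 -0.0015201698344138766
```

```bash
python3 -m handwheel '[[[0,0,0.003],0,0.0],[[0,0,0.001],0,0.0],[[0,0,0],0,0.0]]'; python3 -m handwheel '[[[0,0,0.001],0,0.0],[[0,0,0],0,0.0]]'
```

```text
time: 5.75
position: [0.551, 0.0064, 0.0395]
ee_rot: [0.999, 0.038, 0.001, -0.0]
contact_force: [-3.3, 1.4, 8.4]
width: 0.0124
gripper_force: 62.3
time: 6.0
position: [0.551, 0.0064, 0.0394]
ee_rot: [0.999, 0.038, 0.001, -0.0]
contact_force: [-7.2, 0.9, 19.0]
width: 0.0122
gripper_force: 63.7
```

```bash
python3 -m handwheel '[[[0,0,-0.0015],0,0.0],[[0,-0.002,0],0,0.0],[[0,-0.002,0],0,0.0],[[0,-0.001,0],0,0.0],[[0,0,0],0,0.0]]'; python3 -m handwheel '[[[0,-0.001,0],0,0.0],[[0,0,0],0,0.0]]'
```

```text
time: 6.62
position: [0.5509, 0.0108, 0.0395]
ee_rot: [0.999, 0.038, 0.0, 0.0]
contact_force: [-0.7, -3.3, 6.5]
width: 0.0131
gripper_force: 61.9
time: 6.88
position: [0.5509, 0.0117, 0.0395]
ee_rot: [0.999, 0.038, 0.0, 0.0]
contact_force: [-0.3, -4.7, 6.9]
width: 0.0128
gripper_force: 61.9
```

```bash
python3 -m handwheel '[[[0,-0.001,0],0,0.0],[[0,0,0],0,0.0]]'; python3 -m handwheel '[[[0,-0.001,0],0,0.0],[[0,0,0],0,0.0]]'
```

```text
time: 7.12
position: [0.5508, 0.0126, 0.0395]
ee_rot: [0.999, 0.038, 0.0, 0.001]
contact_force: [-0.4, -5.7, 6.7]
width: 0.0128
gripper_force: 61.9
time: 7.38
position: [0.5507, 0.0128, 0.0395]
ee_rot: [0.999, 0.038, 0.0, 0.001]
contact_force: [1.0, -11.2, 6.5]
width: 0.0128
gripper_force: 61.9
```

```bash
python3 -m handwheel '[[[0,0.001,-0.0005],0,0.0],[[0,0,0],0,0.04],[[0,0,0],0,0.04],[[0,0,0],0,0.04],[[0,0,-0.02],0,0.04],[[0,0,-0.05],0,0.085],[[0,0,-0.05],0,0.085],[[0,0,-0.05],0,0.085],[[0,0,-0.03],0,0.085],[[0,0,0],0,0.085],[[0,0,0],0,0.085]]'
python3 - <<'E'
from h import *
snap('wrist','w3')
o=status.get_obs();T=R.from_quat(o['ee_rot']).as_matrix();print(o['position'],np.degrees(np.arctan2(T[1,0],T[0,0])),o['contact_force'],o['width'])
ex=np.array([np.cos(np.radians(-85.79)),np.sin(np.radians(-85.79))]);ey=np.array([-ex[1],ex[0]])
d=o['position'][:2]-[ 0.55798,-0.06494];print(d@ex,d@ey)
E
```

```text
time: 8.75
position: [0.5496, 0.0134, 0.2387]
ee_rot: [0.999, 0.038, -0.0, -0.0]
contact_force: [0.4, 0.0, -0.8]
width: 0.0853
gripper_force: 0.0
[0.54944652 0.01326579 0.23820085] 4.333557294119536 [ 0.64169708 -0.50456003 -0.28391256] 0.08482734908153541
-0.07862123141806211 -0.0027691868975705733
```

View pics/w3.png

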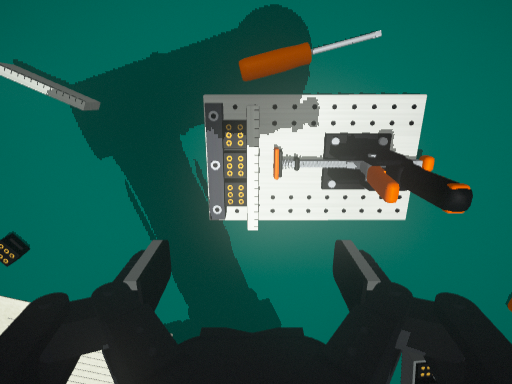

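The wrist view shows the straightedge standing flush along all three housings (252,105–230), with the row home at the fence. The pad is at u≈275–281, the trigger top at (389,195) and the grip top at (457,198).

```bash
cat >> h.py <<'E'
EX=np.array([np.cos(np.radians(-85.79)),np.sin(np.radians(-85.79))]);EY=np.array([-EX[1],EX[0]])
def loc(P): P=np.asarray(P);d=P[...,:2]-[0.55798,-0.06494];return np.concatenate([np.stack([d@EX,d@EY],-1),P[...,2:3]],-1)*1000
E
python3 - <<'E'
from h import *
s=load('w3');L=loc(cloud(s))
print('trig',loc(dep(s,391,197)),'grip',loc(dep(s,455,200)))
h=s['p'].astype(int);org=(h[...,0]>150)&(h[...,1]<130)&(h[...,2]<60)
m=org&(L[...,2]>100)&(abs(L[...,1])<25);Q=L[m];print('trig pts',np.percentile(Q,[1,50,99],axis=0).round(1).tolist())
for z in(120,130,140,148):
    q=Q[abs(Q[:,2]-z)<5]; q=q[q[:,0]<70]
    if len(q): print(z,len(q),np.percentile(q,[2,98],axis=0).round(1).tolist())
m=(L[...,2]>155)&(L[...,2]<180)&(abs(L[...,1])<25);Q=L[m];print('grip',np.percentile(Q,[1,50,99],axis=0).round(1).tolist())
m=(L[...,2]>50)&(L[...,2]<70)&(L[...,0]<-50);Q=L[m];print('edge',cv2.minAreaRect(Q[:,:2].astype(np.float32)),np.median(Q[:,2]))
E
```

```text
trig [ 41.68490279  -3.22610162 151.97002144] grip [ 82.92991574   0.82594357 171.20206168]
trig pts [[37.8, -11.0, 113.6], [43.8, 2.7, 151.9], [93.8, 12.1, 168.9]]
120 1 [[50.9, 9.3, 116.2], [50.9, 9.3, 116.2]]
148 212 [[37.8, -7.3, 147.7], [46.9, 9.1, 152.8]]
grip [[76.3, -10.8, 155.4], [83.0, 2.6, 168.5], [96.6, 12.5, 172.2]]
edge ((-78.13895416259766, -2.3298797607421875), (13.869444847106934, 148.86068725585938), 0.4181993901729584) 61.40973453341111
```

```bash
python3 -m handwheel '[[[0.0035,0.049,0],0,0.085],[[0,0.049,0],0,0.085],[[0,0.049,0],0,0.085],[[0,0,0],0,0.085],[[0,0,0.04],0,0.085],[[0,0,0.04],0,0.085],[[0,0,0.03],0,0.085],[[0,0,0.016],0,0.085],[[0,0,0],0,0.085]]' 40
python3 - <<'E'
from h import *
s=snap('wrist','w4');o=status.get_obs();print(loc(o['position']),o['contact_force'],o['width'])
E
```

```text
time: 9.93
position: [0.564, -0.1327, 0.1121]
ee_rot: [0.999, 0.038, -0.001, 0.0]
contact_force: [0.0, -1.0, 0.1]
width: 0.0849
gripper_force: 0.0
[ 68.20154503   1.94129433 113.37078094] [ 0.59596598  0.2847744  -0.11750576] 0.0850164888543886
```

View pics/w4.png

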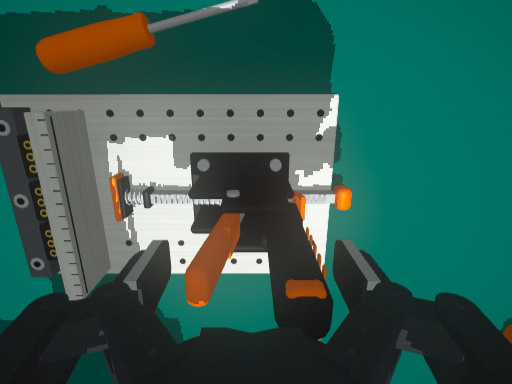

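The fingers straddle the trigger (205,275) and the grip (303,285). The pad is at (118,197) and the knob at (343,198). I'll take a baseline and then make the first stroke.

```bash
cat >> h.py <<'E'
def meas(fn=None):
    s=snap('wrist',fn);h=s['p'].astype(int);L=loc(cloud(s))
    org=(h[...,0]>110)&(h[...,0]>1.8*h[...,1])&(h[...,2]<80)
    out={}
    for n,x0,x1 in(('pad',-100,-20),('knob',105,180)):
        m=org&(L[...,0]>x0)&(L[...,0]<x1)&(abs(L[...,1])<24)&(L[...,2]>10)&(L[...,2]<45)
        v,u=np.nonzero(m); Q=L[m]
        z=.024; A=np.array([loc(onz(s,a,b,z))[0] for a,b in zip(u,v)])
        out[n]=(len(u),*np.round(np.percentile(A,[3,50,97]),2)) if len(u) else None
    m=org&(L[...,0]>10)&(L[...,0]<75)&(L[...,2]>140)&(abs(L[...,1])<25);out['trig']=np.median(L[m][:,0]).round(1) if m.any() else None
    m=(L[...,2]>52)&(L[...,2]<66)&(L[...,0]<-55)&(L[...,0]>-100);r=cv2.minAreaRect(L[m][:,:2].astype(np.float32));out['edge']=np.round([*r[0],*r[1],r[2]],1)
    o=status.get_obs();print(out,'tcp',loc(o['position']).round(1),'w',round(o['width']*1e3,1),'gf',round(o['gripper_force'],1),'F',np.round(o['contact_force'],1),'t',o['time'])
E
python3 -c "
from h import *
meas()"
python3 -m handwheel '[[[0,0.002,0],0,0.06],[[0,0,0],0,0.06],[[0,0,0],0,0.06],[[0,0,0],0,0.06]]' 40
python3 -c "
from h import *
meas()"
python3 -m handwheel '[[[0,0.005,0],0,0.05],[[0,0.0025,0],0,0.045],[[0,0.0015,0],0,0.042],[[0,0,0],0,0.042],[[0,0,0],0,0.042]]'
python3 -c "
from h import *
meas()"
```

```text
{'pad': (242, np.float64(-53.51), np.float64(-51.04), np.float64(-48.22)), 'knob': (214, np.float64(140.86), np.float64(147.21), np.float64(153.86)), 'trig': np.float64(44.9), 'edge': array([-77.7,  -2.5,  15.9, 149.6,   0.2])} tcp [ 68.3   2.4 114.1] w 85.3 gf 0.0 F [0.1 0.2 0.9] t 10.025
time: 10.52
position: [0.5657, -0.1356, 0.1145]
ee_rot: [0.999, 0.038, 0.001, 0.0]
contact_force: [0.1, -3.3, 6.3]
width: 0.06
gripper_force: 1.0
{'pad': (205, np.float64(-53.49), np.float64(-50.99), np.float64(-48.91)), 'knob': (115, np.float64(140.7), np.float64(145.36), np.float64(153.78)), 'trig': np.float64(48.6), 'edge': array([-77.9,  -2.7, 150.1,  16.2,  90. ])} tcp [ 71.    2.5 114.6] w 59.8 gf 1.0 F [ 0.4 -3.9  6.4] t 10.575
time: 11.2
position: [0.5669, -0.1438, 0.1151]
ee_rot: [0.999, 0.038, 0.002, -0.0]
contact_force: [-0.1, 1.0, 10.7]
width: 0.0421
gripper_force: 6.0
{'pad': (222, np.float64(-55.71), np.float64(-53.27), np.float64(-50.39)), 'knob': (90, np.float64(138.59), np.float64(143.44), np.float64(151.88)), 'trig': np.float64(68.5), 'edge': array([-77.6,  -2.7, 149.9,  16.2,  90. ])} tcp [ 79.3   3.1 115.1] w 42.3 gf 6.0 F [-0.7  1.3 10.6] t 11.25
```

```bash
python3 -m handwheel '[[[0,-0.005,0],0,0.052],[[0,-0.005,0],0,0.064],[[0,0,0],0,0.064],[[0,0,0],0,0.064],[[0,0.006,0],0,0.052],[[0,0.0035,0],0,0.044],[[0,0.001,0],0,0.041],[[0,0,0],0,0.041],[[0,0,0],0,0.041]]'
python3 -c "
from h import *
meas()"
```

```text
time: 12.38
position: [0.5664, -0.1439, 0.1148]
ee_rot: [0.999, 0.038, 0.001, -0.0]
contact_force: [-3.8, 0.9, 12.4]
width: 0.0412
gripper_force: 15.1
{'pad': (268, np.float64(-59.27), np.float64(-56.65), np.float64(-54.12)), 'knob': (97, np.float64(135.0), np.float64(139.68), np.float64(148.17)), 'trig': np.float64(68.6), 'edge': array([-77.9,  -2.7, 150. ,  16.4,  89.9])} tcp [ 79.4   2.6 114.8] w 41.3 gf 15.2 F [-2.9  1.3 12.9] t 12.425
```

```bash
for i in 1; do :; done
python3 -m handwheel '[[[0,-0.005,0],0,0.052],[[0,-0.005,0],0,0.064],[[0,0,0],0,0.064],[[0,0,0],0,0.064],[[0,0.006,0],0,0.052],[[0,0.0035,0],0,0.044],[[0,0.0005,0],0,0.040],[[0,0,0],0,0.040],[[0,0,0],0,0.040]]'
python3 -c "
from h import *
meas()"
python3 -m handwheel '[[[0,-0.005,0],0,0.052],[[0,-0.005,0],0,0.064],[[0,0,0],0,0.064],[[0,0,0],0,0.064],[[0,0.006,0],0,0.052],[[0,0.0035,0],0,0.044],[[0,0.0005,0],0,0.040],[[0,0,0],0,0.040],[[0,0,0],0,0.040]]'
python3 -c "
from h import *
meas()"
```

```text
time: 13.55
position: [0.5663, -0.1441, 0.1148]
ee_rot: [0.999, 0.038, 0.001, -0.0]
contact_force: [-2.2, 0.1, 12.1]
width: 0.0408
gripper_force: 32.2
{'pad': (273, np.float64(-64.04), np.float64(-61.36), np.float64(-58.77)), 'knob': (80, np.float64(130.53), np.float64(134.3), np.float64(143.25)), 'trig': np.float64(68.7), 'edge': array([-77.8,  -2.7, 150. ,  16. ,  90. ])} tcp [ 79.6   2.5 114.8] w 41.0 gf 32.2 F [-3.5 -0.4 12.8] t 13.6
time: 14.72
position: [0.5664, -0.1441, 0.1148]
ee_rot: [0.999, 0.038, 0.001, -0.0]
contact_force: [-3.6, 0.3, 12.4]
width: 0.0407
gripper_force: 32.3
{'pad': (294, np.float64(-68.69), np.float64(-65.85), np.float64(-62.37)), 'knob': (87, np.float64(125.74), np.float64(129.62), np.float64(139.0)), 'trig': np.float64(68.8), 'edge': array([-77.6,  -2.6,  16.3, 149.9,   0.2])} tcp [ 79.6   2.6 114.8] w 40.9 gf 32.3 F [-2.3 -0.2 12. ] t 14.775
```

```bash
python3 -m handwheel '[[[0,-0.005,0],0,0.052],[[0,-0.005,0],0,0.064],[[0,0,0],0,0.064],[[0,0,0],0,0.064],[[0,0.006,0],0,0.052],[[0,0.0035,0],0,0.044],[[0,0.0005,0],0,0.040],[[0,0,0],0,0.040],[[0,0,0],0,0.040]]'
python3 -c "
from h import *
meas('w5');meas()"
```

```text
time: 15.9
position: [0.5664, -0.1441, 0.1147]
ee_rot: [0.999, 0.038, 0.001, -0.0]
contact_force: [-3.6, -0.1, 11.7]
width: 0.0406
gripper_force: 31.1
{'pad': (310, np.float64(-73.4), np.float64(-70.4), np.float64(-64.14)), 'knob': (106, np.float64(121.05), np.float64(125.54), np.float64(134.36)), 'trig': np.float64(68.7), 'edge': array([-7.760e+01, -2.800e+00,  1.630e+01,  1.503e+02,  1.000e-01])} tcp [ 79.6   2.5 114.7] w 41.1 gf 31.1 F [-2.4  0.5 11.6] t 15.95
{'pad': (311, np.float64(-73.42), np.float64(-70.42), np.float64(-64.27)), 'knob': (107, np.float64(121.03), np.float64(125.93), np.float64(134.39)), 'trig': np.float64(68.7), 'edge': array([-7.770e+01, -2.500e+00,  1.620e+01,  1.495e+02,  1.000e-01])} tcp [ 79.6   2.5 114.7] w 40.9 gf 31.1 F [-2.3  1.5 12.2] t 16.0
```

```bash
python3 - <<'E'
from h import *
s=load('w5');c=cv2.resize(s['p'][100:300,0:200],(600,600),interpolation=cv2.INTER_CUBIC);cv2.imwrite('pics/c5.png',c[:,:,::-1])
E
```

```text
(no output)
```

View pics/c5.png

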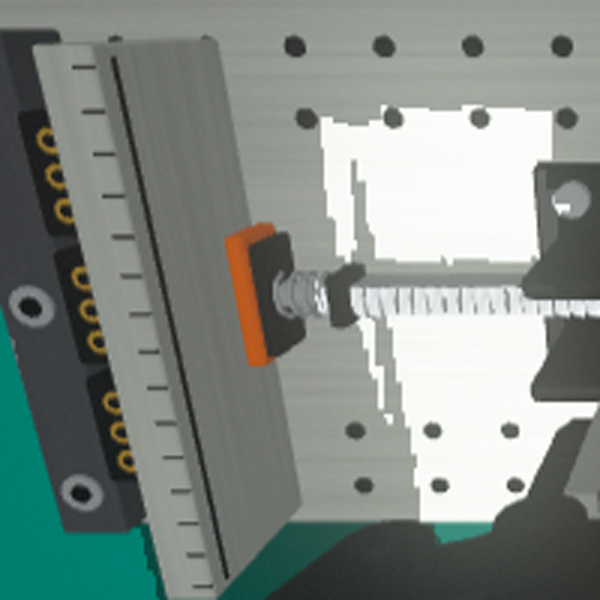

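The crop shows the pad at or within about a millimetre or two of the straightedge's face, with its spring still long. I'll put numbers on the gap using the face's bottom edge and the pad's top front edge.

```bash
python3 - <<'E'
from h import *
s=load('w5')
for n,u,v,z in(('padtop',228/3,238/3+100,.031),('padtop',252/3,365/3+100,.031),('facebot',218/3,113.3,.012),('facebot',300/3,505/3+100,.012),('facetop',98/3,115,.060),('facetop',218/3,298,.060),('farTop',35/3,115,.060)):
    print(n,loc(onz(s,u,v,z)).round(1))
E
```

```text
padtop [-67.9  18.4  31. ]
padtop [-67.8 -20.   31. ]
facebot [-72.4  71.2  12. ]
facebot [-72.8 -79.1  12. ]
facetop [-70.6  71.7  60. ]
facetop [-70.7 -76.8  60. ]
farTop [-84.9  71.7  60. ]
```

```bash
python3 -m handwheel '[[[0,-0.005,0],0,0.052],[[0,-0.005,0],0,0.064],[[0,0,0],0,0.064],[[0,0,0],0,0.064],[[0,0.006,0],0,0.052],[[0,0.0035,0],0,0.044],[[0,0.0005,0],0,0.040],[[0,0,0],0,0.040],[[0,0,0],0,0.040]]'
python3 -c "
from h import *
meas('w6');meas()"
```

```text
time: 17.12
position: [0.5664, -0.1441, 0.1149]
ee_rot: [0.999, 0.038, 0.001, -0.0]
contact_force: [-2.7, 0.1, 12.5]
width: 0.0408
gripper_force: 32.7
{'pad': (323, np.float64(-75.35), np.float64(-72.26), np.float64(-65.3)), 'knob': (99, np.float64(116.61), np.float64(120.82), np.float64(129.91)), 'trig': np.float64(68.7), 'edge': array([-78. ,  -2.9,  16.4, 150.5,   0. ])} tcp [ 79.6   2.5 114.9] w 41.2 gf 32.7 F [-3.   1.7 12.7] t 17.175
{'pad': (323, np.float64(-75.32), np.float64(-72.23), np.float64(-65.43)), 'knob': (94, np.float64(116.67), np.float64(121.26), np.float64(129.95)), 'trig': np.float64(68.7), 'edge': array([-77.9,  -2.8, 150.1,  16.3,  89.8])} tcp [ 79.6   2.5 114.9] w 40.8 gf 32.7 F [-3.1  1.  13.5] t 17.225
```

Knob minus pad gives a spring compression of about 2.5 mm. A partial last stroke should bring it to about 6 mm.

```bash
python3 -m handwheel '[[[0,-0.005,0],0,0.052],[[0,-0.005,0],0,0.064],[[0,0,0],0,0.064],[[0,0,0],0,0.064],[[0,0.006,0],0,0.052],[[0,0.003,0],0,0.045],[[0,0,0],0,0.043],[[0,0,0],0,0.043],[[0,0,0],0,0.043]]'
python3 -c "
from h import *
meas('w7');meas()"
```

```text
time: 18.35
position: [0.5663, -0.1434, 0.1147]
ee_rot: [0.999, 0.038, 0.001, -0.0]
contact_force: [-2.4, 1.4, 10.6]
width: 0.0434
gripper_force: 7.4
{'pad': (319, np.float64(-75.32), np.float64(-72.28), np.float64(-65.39)), 'knob': (118, np.float64(113.48), np.float64(118.24), np.float64(126.74)), 'trig': np.float64(66.9), 'edge': array([-77.6,  -2.6,  16.5, 149.8,   0.3])} tcp [ 78.8   2.5 114.7] w 43.4 gf 7.4 F [-2.5 -0.  10.7] t 18.4
{'pad': (324, np.float64(-75.31), np.float64(-72.21), np.float64(-64.8)), 'knob': (120, np.float64(113.53), np.float64(117.81), np.float64(126.75)), 'trig': np.float64(66.9), 'edge': array([-77.6,  -2.7,  16.2, 150. ,   0. ])} tcp [ 78.8   2.5 114.7] w 42.9 gf 7.4 F [-2.   0.2 10.6] t 18.45
```

```bash
python3 -m handwheel '[[[0,0,0],0,0.0428],[[0,0,0],0,0.0428],[[0,0,0],0,0.0428],[[0,0,0],0,0.0428],[[0,0,0],0,0.0428],[[0,0,0],0,0.0428],[[0,0,0],0,0.0428],[[0,0,0],0,0.0428]]'
python3 - <<'E'
from h import *
meas('w8');s=load('w8');cv2.imwrite('pics/c8.png',s['p'][:,:,::-1])
E
```

```text
time: 19.45
position: [0.5663, -0.1434, 0.1147]
ee_rot: [0.999, 0.038, 0.001, -0.0]
contact_force: [-2.6, 0.6, 10.5]
width: 0.0431
gripper_force: 7.7
{'pad': (323, np.float64(-75.31), np.float64(-72.21), np.float64(-65.22)), 'knob': (116, np.float64(113.47), np.float64(117.92), np.float64(126.77)), 'trig': np.float64(67.2), 'edge': array([-77.8,  -2.7,  16.3, 150. ,   0.3])} tcp [ 78.9   2.5 114.7] w 43.2 gf 7.7 F [-2.3 -0.5 10.5] t 19.5
```

View pics/c8.png

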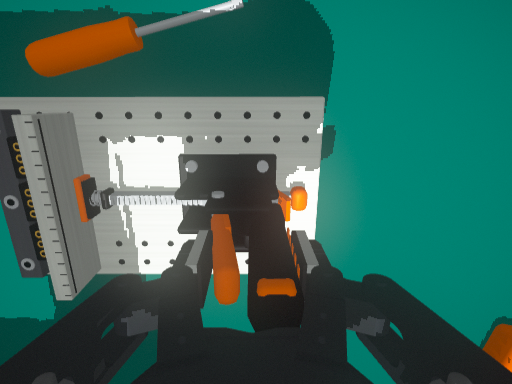

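The view shows the pad (85,197) pressing the straightedge, the row home at the fence, and the trigger (225,260) squeezed and held. The readings are steady, so I'm handing in.

```bash
python3 -c "
from station import ticket
print(ticket.close_job())"
```

```text
the job is handed in; nothing more can be done
None
```

I handed the job in at about 19.5 s: the straightedge stands flush across all three housings with the row home against the fence, the pad spring is pressed in about 5.7 mm of its 16 mm (measured from the camera, good to about 0.5 mm), and the gripper is still squeezing the trigger.

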